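# Run-test and park the card carousel

## Task

The card carousel has a new bearing: give it a run and let the gripper watch the knob go round. Set the carousel turning, either way, at about one turn in four seconds (never faster than one in two and a half), let go, and while it coasts untouched keep the gripper centred over the red knob, within 2 cm to the side and with the fingertips no more than 6 cm above it, for at least seven seconds on end. Then catch the carousel, stop it with the red knob at the brass pointer and leave it there at rest, without disturbing anything else on the desk.

Things in the scene. Friction and masses are not known exactly. Their poses are not given: they have to be found in the camera images.
- carousel: Fixed foot of the card carousel; origin on the table, on the vertical turning axis. A brass pointer sticks out along the foot's own -x axis, its tip 205 mm from the axis, up to 61 mm above the table. On it turns a round wooden top, 330 mm across, upper face 50 mm above the table, with six low card trays (up to 85 mm above the table, within 106 mm of the axis) and the red knob.
- carousel_top (a joint): Angle of the carousel's top, rad, anticlockwise from above positive; 0 (and every whole turn) has the knob at the brass pointer. No stop, no spring. Nominal: 2.4 kg, inertia 0.029 kg m2, drag 0.0018 N m s/rad plus 0.0010 N m: coasts from 1.3 to about 0.7 rad/s in 6 s. Hidden mass 0.7 to 1.6 of nominal.
- knob_top (a point): Centre of the top face of the upright round red knob on the carousel's top: 125 mm from the turning axis, 135 mm above the table. The knob is 32 mm in diameter and 45 mm tall (90 to 135 mm above the table) on a 14 mm steel stem; it is fixed to the top and can be gripped or pushed.
- park (a point): Fixed point of the foot, 125 mm from the axis in line with the brass pointer, 135 mm above the table: where the centre of the knob's top must finally stand.
- book_red: Dark red book lying flat, 150 x 220 x 35 mm, origin under its centre, under the blue book. Leave alone.
- book_blue: Dark blue book, 130 x 200 x 28 mm, lying on the red one, origin under its centre. Leave alone.
- book_white: White book lying flat, 120 x 160 x 30 mm, origin under its centre. Leave alone.
- pencil_cup: Blue ceramic cup, empty, 76 mm wide, 95 mm tall, origin under its centre. Leave alone.
- stamp: Wooden hand stamp standing upright, 40 mm wide, 80 mm tall, origin under its centre. Leave alone.
- card_tray: Open wooden tray, 160 x 120 x 60 mm, origin under its centre. Leave alone.
- glue_jar: Amber glass jar with lid, 60 mm wide, 85 mm tall, origin under its centre. Leave alone.

How it is judged:
On the way:
1. while the carousel coasts, untouched by the robot, at more than 0.3 rad/s, the TCP stays within 20 mm sideways of the knob's centre and less than 80 mm above the knob's top, for 7 s on end ((velocity of joint carousel_top above 0.3 rad/s or velocity of joint carousel_top below -0.3 rad/s) and contact force between each of the arm, the fingers and carousel below 0.2 N and horizontal distance between the grasp point and knob_top below 0.02 m and z of the grasp point in the frame of carousel below 0.215 m), for 7 s.
At the end, for the whole second after the job is handed in: The carousel is at rest (under 0.05 rad/s), released, with the knob's centre within 25 mm of its place at the brass pointer; the books, cup, stamp, tray and jar are within 20 mm of where they began (horizontal distance between knob_top and park below 0.025 m and velocity of joint carousel_top between -0.05 and 0.05 rad/s and distance of each of book_red, book_blue, book_white, pencil_cup, stamp, card_tray, glue_jar from where it was at the start of the episode below 0.02 m); the robot touches nothing.
It fails at once if the carousel turns faster than 2.5 rad/s (velocity of joint carousel_top above 2.5 rad/s or velocity of joint carousel_top below -2.5 rad/s).
It fails at once if another thing on the desk is shifted by more than 20 mm (distance of any of book_red, book_blue, book_white, pencil_cup, stamp, card_tray, glue_jar from where it was at the start of the episode above 0.02 m).
It fails at once if the stamp, cup or jar is tipped (angle between any of stamp, pencil_cup, glue_jar's own z axis and vertical above 0.5 rad).
It also fails if it takes over 72 s, if anything falls off the work surface, if the arm or the gripper's body presses on something with over 40 N, if the wrist force passes 120 N, or if a joint passes its speed limit or range.

## Robot

A 6-joint arm with a two-finger parallel gripper is mounted at the origin on the work surface. World frame = base frame: x ahead of the robot, y to its left, z up, the work surface at z = 0. Lengths are in m, angles in rad, forces in N, time in s.
With the tool pointing down it reaches from about 0.275 to 0.725 m from the base axis. Payload 5.6 kg.
Tool frame: the origin (TCP) lies between the finger pads, 19 mm behind the fingertips; this is the grasp point; z points along the fingers, y is the line along which they close (so a half turn about z gives the same grasp; the last joint's range is limited). The gripper opens to 85 mm and grips with 20 to 120 N. Pads are 22 mm wide; open, the fingers measure 114 mm over their backs; the gripper's body (76 mm by 85 mm) begins 54 mm behind the grasp point. The pads swing forward as they close: fully open they stand 13 mm farther back than shut.
Start: joints at [-0.955, 0.255, 0.108, 0, -1.424, -0.285], TCP at [0.179, -0.52, 0.25] pointing down, gripper open.
Joint ranges: [-2.95, 2.95], [-1.21, 1.97], [-1.09, 1.5], [-2.87, 1.71], [-2.94, -0.07], [-3.05, 3.05]. Speed limits (rad/s): [2.57, 2.57, 3.14, 3.14, 3.14, 3.14].

## Interface

Orientations are given as a rotation vector (axis times angle).
In Python, from rig import get_obs, camera, close_job, trace gives the robot as it stands.
- The arm moves only by the tool servo_tool, never from a script. Its argument "series" is a list of rows, each a list of 5 numbers: the shift along the world's x, y, z in cm, then the turn about the world's z in degrees, then the closure, from 0 (fully open) to 1 (shut). A call has 1 to 10 rows; each row shifts and turns the commanded pose from where the row before left it; what a row does not reach is not made up. A row lasts 1/10 s, in which the tool goes at most 50 mm and 8.59 degrees, less where a joint would pass 70% of its speed; a pose out of reach is approached as far as the arm can. A call with a gripper value outside its range is refused whole. The fingers move at their own pace and stop on an object; "newtons" is the grip in N (left out, the last holds). Time passes only in rows, so rows that do not move let the fingers close. It gives the time, the measured TCP pose, the force, the opening and the grip force at its end, in the units of the state.
- get_obs(): the state, without advancing time (a new reading comes with each control period).
- camera(name): name is "side" or "top"; returns a dict with "color" (480x640x3 uint8, blue, green, red), "mtx" (3x3 intrinsics, pixels), "k1" (the pictures are not rectified: a ray, as slopes to the right and down, at radius r is drawn at 1 + k1 r^2 times it, then the intrinsics apply), "T" (4x4, takes a point from camera to world coordinates). Camera axes: x right, y down, z forward; pixel columns grow to the right and rows downward; lengths in m; the calibration is good to about 2 mm. A picture is of the moment at which its call begins. There is no depth.
- close_job(): hands the job in; it is judged then, once.
Trained networks look in a picture, given as the dict that the camera call returned (one of the last four; its "shot" number tells which), for a name from the list of things; names that differ only in an ending like _2 or _b are one class to them, and where a whole thing is asked for, a point or a joint stands for the part that bears it (a point fixed in the world has none). Each returns a list of dicts, best first, with "p" (0 to 1); they miss things now and then, are a little off and sometimes report something else, mostly with a low value. They report only what shows in the picture. A call takes as long as a camera call.
- trace(name, picture): "pixels" (480x640 bool, what is visible of it) and "box" ([left, top, width, height] in pixels, round what is visible of it).
The state is a dict: "time_s": time; "q": joint angles; "joint_vel": joint speeds; "joint_torque": joint torques, N m; "eef_pos": TCP position; "tcp_rot": TCP orientation; "contact_force": force on the tool from outside, world axes, zero at the start; "wrist_torque": the same for the moment, N m; "width": opening from 0.0 (shut) to 1.0 (fully open); "grip_force": force on a finger pad.
Only numpy, scipy, OpenCV 4.12 (cv2) and the standard library are available. Lean on these libraries where they do the work, as an engineer would, in place of code of your own. Each camera call takes 0.05 s, during which the arm holds its last target. There are 200 camera calls.

## Working session

There is one attempt and no reset: what is moved stays moved. The work goes in short steps, Python scripts to look and compute and a tool call to move; the robot and the scene stay as the last step left them, time stands still between calls to the robot, and variables do not carry over. Pictures are saved under pics/ and viewed, at most 10 in all, crops included, and the job is handed in when it is done.

Besides the shell and the picture viewer there is one more tool, called in YAML: its name, and indented under it one key for each argument. servo_tool: Moves the arm, as the interface text tells. Its arguments: {"type":"object","properties":{"series":{"type":"array"},"newtons":{"type":"number"}},"required":["series"]}

```bash
ls; mkdir -p pics; cat > h.py <<'E'
import numpy as np, cv2
from rig import get_obs, camera, close_job, trace
def ray(c,u,v):
    m=c["mtx"];x=(u-m[0,2])/m[0,0];y=(v-m[1,2])/m[1,1]
    p=cv2.undistortPoints(np.array([[[float(u),float(v)]]]),m,np.array([c["k1"],0,0,0,0.]))[0,0]
    T=c["T"];d=T[:3,:3]@np.array([p[0],p[1],1.]);return T[:3,3],d
def atz(c,u,v,z):
    o,d=ray(c,u,v);return o+d*(z-o[2])/d[2]
def cen(m):
    M=cv2.moments(m.astype(np.uint8),True);return M['m10']/M['m00'],M['m01']/M['m00']
E
python3 - <<'E'
from h import *
for n in("top","side"):
    c=camera(n);cv2.imwrite(f"pics/{n}0.png",c["color"]);print(n,c["T"][:3,3],c["mtx"][0,0])
    for k in("carousel","carousel_top","knob_top","book_red","book_blue","book_white","pencil_cup","stamp","card_tray","glue_jar"):
        r=trace(k,c)
        for d in r[:2]:
            print(n,k,round(d["p"],2),d["box"],np.round(cen(d["pixels"]),1),np.round(atz(c,*cen(d["pixels"]),0.05),3))
print(get_obs())
E
```

```text
pics
top [ 0.30254682 -0.00431093  1.64109522] 483.3017464882419
top carousel 0.63 [268.4, 178.0, 97.5, 117.1] [315.9 229. ] [0.562 0.006 0.05 ]
top carousel 0.49 [455.0, 244.9, 66.6, 38.9] [488.3 263.1] [ 0.456 -0.565  0.05 ]
top carousel_top 0.84 [266.6, 185.1, 99.8, 90.4] [315.7 228. ] [0.565 0.007 0.05 ]
top knob_top 0.74 [266.8, 181.3, 97.2, 96.1] [315.9 228.2] [0.565 0.006 0.05 ]
top book_red 0.91 [451.3, 242.9, 72.4, 44.5] [470.9 257.9] [ 0.473 -0.508  0.05 ]
top book_red 0.43 [265.5, 183.6, 103.7, 89.5] [316.  228.3] [0.564 0.006 0.05 ]
top book_blue 0.67 [454.7, 242.3, 68.5, 42.1] [488.7 262.8] [ 0.457 -0.566  0.05 ]
top book_blue 0.65 [189.6, 270.1, 18.4, 22.2] [200.3 281.3] [0.383 0.383 0.05 ]
top book_white 0.62 [167.1, 186.9, 48.0, 36.6] [191.7 207.4] [0.629 0.423 0.05 ]
top pencil_cup 0.91 [424.8, 194.5, 32.0, 27.1] [439.7 207.6] [ 0.641 -0.408  0.05 ]
top stamp 0.34 [267.6, 178.5, 100.3, 113.1] [315.9 228.8] [0.562 0.006 0.05 ]
top card_tray 0.67 [268.6, 178.5, 95.6, 112.7] [315.9 229. ] [0.562 0.006 0.05 ]
top card_tray 0.64 [114.0, 234.7, 48.5, 53.5] [138.  262.6] [0
[... 972 characters left out ...]
376 0.612 0.05 ]
{'time_s': 1.1, 'q': array([-9.55392660e-01,  2.55073275e-01,  1.08189877e-01,  8.00728304e-06,
       -1.42394220e+00, -2.84622803e-01]), 'joint_vel': array([-0.00071662,  0.00043307,  0.00187104,  0.00117657,  0.00018325,
        0.00155197]), 'joint_torque': array([ 7.90489048e-04, -3.86414158e+01,  2.38082170e+01,  5.36795765e+00,
       -3.22202350e-04,  1.85142466e-05]), 'eef_pos': array([ 0.17864863, -0.52015019,  0.24999447]), 'tcp_rot': array([ 5.17222341e-01, -3.09870306e+00, -3.59875258e-05]), 'contact_force': array([0.13720459, 0.01525369, 0.73209194]), 'wrist_torque': array([ 0.03847704,  0.04607673, -0.0003397 ]), 'grip_force': 0.0, 'width': 1.0042350625646443}
```

View images.

```bash
python3 - <<'E'
import cv2
a=cv2.imread("pics/top0.png")[150:330,90:550];cv2.imwrite("pics/t0c.png",cv2.resize(a,None,fx=1.7,fy=1.7))
a=cv2.imread("pics/top0.png")[165:305,250:390];cv2.imwrite("pics/t0d.png",cv2.resize(a,None,fx=4,fy=4,interpolation=2))
E
```

```text
(no output)
```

View pics/t0c.png

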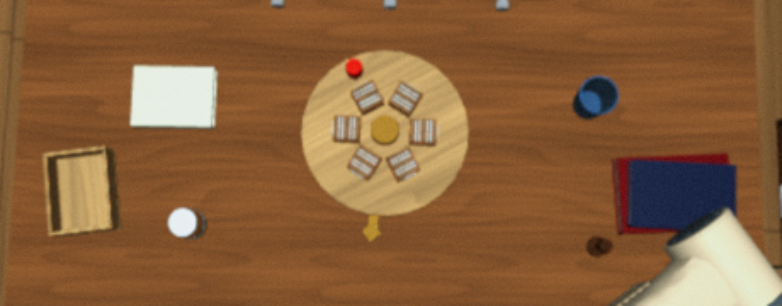

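View pics/t0d.png

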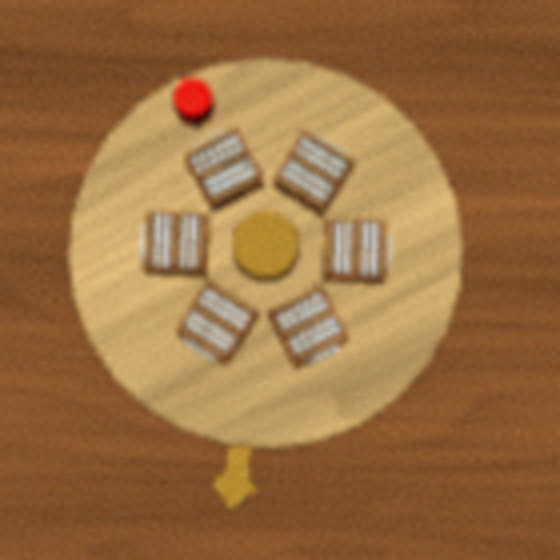

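View pics/side0.png

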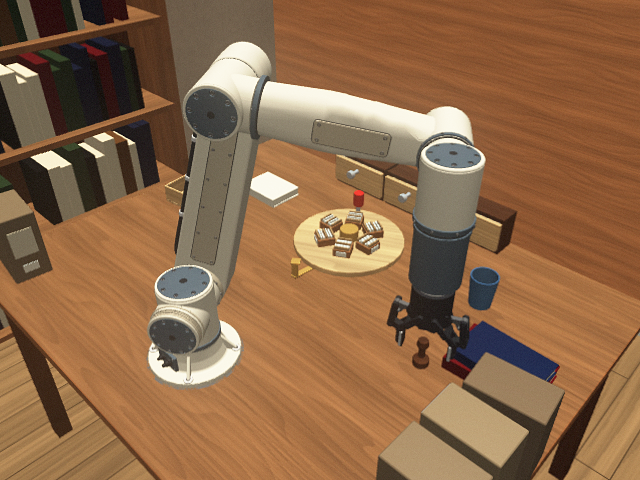

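```bash
cat >> h.py <<'E'
def red(img):
    h=cv2.cvtColor(img,cv2.COLOR_BGR2HSV);m=((h[...,0]<6)|(h[...,0]>174))&(h[...,1]>200)&(h[...,2]>130)
    return m
E
python3 - <<'E'
from h import *
from types import SimpleNamespace
import scipy.optimize as so
# side & top calibrations; two fresh shots
for n in("top","side"):
    c=camera(n);m=red(c["color"]);k,l,s,ce=cv2.connectedComponentsWithStats(m.astype(np.uint8))
    for i in range(1,k):
        if s[i,4]>15: print(n,s[i],ce[i],"top z.135",atz(c,*ce[i],.135),"mid .1125",atz(c,*ce[i],.1125))
    if n=="top":
        im=c["color"];hs=cv2.cvtColor(im,cv2.COLOR_BGR2HSV)
        v=((hs[...,2]>150)&(hs[...,1]<150)).astype(np.uint8);v[:160]=0;v[300:]=0;v[:,:255]=0;v[:,380:]=0
        cs,_=cv2.findContours(v,0,1);q=max(cs,key=cv2.contourArea)
        q=cv2.convexHull(q)
        P=np.array([atz(c,*p[0],.05)[:2] for p in q])
        f=so.least_squares(lambda a:np.hypot(*(P-a[:2]).T)-a[2],[.56,0,.165],loss='soft_l1',f_scale=.003)
        print("disc",f.x,f.cost)
        ax=f.x
        # pointer: yellow saturated pixels beyond disc
        w=(hs[...,1]>170)&(hs[...,2]>130)&(hs[...,0]>18)&(hs[...,0]<30)
        vv,uu=np.nonzero(w);Q=np.array([atz(c,u,v,.05)[:2] for u,v in zip(uu,vv)])-ax[:2]
        r=np.hypot(*Q.T)
        hub=Q[r<.06];pt=Q[(r>.168)&(r<.23)]
        print("hub",len(hub),hub.mean(0) if len(hub) else 0,"ptr",len(pt),pt.mean(0),np.arctan2(-pt.mean(0)[1],-pt.mean(0)[0]),np.hypot(*pt.T).max())
        print("drawer",atz(c,320,152,.1))
print(get_obs()["time_s"])
E
```

```text
top [294 185   9   9  67] [297.91044776 189.08955224] top z.135 [0.67605648 0.06470876 0.135     ] mid .1125 [0.68163645 0.06573987 0.1125    ]
disc [0.56847251 0.00574256 0.16402055] 5.361469193709935e-06
hub 197 [4.32168924e-03 2.48902365e-05] ptr 88 [-0.190444    0.02245731] -0.11737874905337792 0.21439864622948868
drawer [ 0.81077653 -0.00395541  0.1       ]
side [354 190  10   6  28] [358.82142857 192.60714286] top z.135 [0.6801942  0.06675741 0.135     ] mid .1125 [0.70960218 0.09095572 0.1125    ]
1.2
```

servo_tool:
  series:
    - [3.1,3.7,0,2.1,0]
    - [3.1,3.7,0,2.1,0]
    - [3.1,3.7,0,2.1,0]
    - [3.1,3.7,0,2.1,0]
    - [3.1,3.7,0,2.1,0]
    - [3.1,3.7,0,2.1,0]
    - [3.1,3.7,0,2.1,0]
    - [3.1,3.7,0,2.1,0]
    - [3.1,3.7,0,2.1,0]
    - [3.1,3.7,0,2.1,0]

```text
time_s: 2.2
eef_pos: [0.4897, -0.1483, 0.2503]
tcp_rot: [-1.076, 2.951, -0.001]
contact_force: [0.3, -0.3, -0.3]
width: 1.003
grip_force: 0.0
```

servo_tool:
  series:
    - [3.1,3.6,-1,0,0]
    - [3.1,3.6,-1,0,0]
    - [3.1,3.6,-1,0,0]
    - [3.1,3.6,-1,0,0]
    - [3.1,3.6,-1,0,0]
    - [3.1,3.6,-1,0,0]
    - [0,0,0,0,0]
    - [0,0,0,0,0]

```text
time_s: 3.0
eef_pos: [0.6748, 0.0668, 0.1883]
tcp_rot: [1.075, -2.949, 0.0]
contact_force: [0.2, 1.1, 0.8]
width: 1.001
grip_force: 0.0
```

```bash
python3 - <<'E'
from h import *
o=get_obs();print(o["time_s"],o["eef_pos"],o["tcp_rot"],o["q"])
c=camera("side");cv2.imwrite("pics/s1.png",c["color"]);t=camera("top")
a=np.hstack([c["color"][120:300,240:440],t["color"][150:330,220:420]]);cv2.imwrite("pics/s1c.png",cv2.resize(a,None,fx=2,fy=2))
for n,c in(("s",c),("t",t)):
    m=red(c["color"]);k,l,s,ce=cv2.connectedComponentsWithStats(m.astype(np.uint8))
    for i in range(1,k):
        if s[i,4]>8: print(n,s[i],atz(c,*ce[i],.135))
E
```

```text
3.0 [0.67481084 0.06676008 0.18827608] [ 1.07450816e+00 -2.94940932e+00  1.46057862e-05] [ 3.28351486e-01  5.35220511e-01  3.73796638e-01  6.37145450e-05
 -1.41192260e+00 -1.20042100e+00]
s [354 190  10   6  40] [0.67947963 0.06562302 0.135     ]
t [293 186  10   8  55] [0.67380078 0.06461045 0.135     ]
```

View pics/s1c.png

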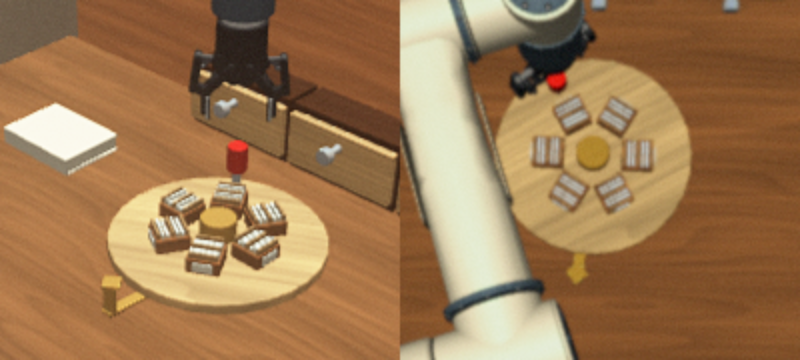

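servo_tool:
  series:
    - [0.3,-0.1,-1.5,0,0]
    - [0,0,-2,0,0]
    - [0,0,-2,0,0]
    - [0,0,-1.6,0,0.3]
    - [0,0,0,0,0.5]
    - [0,0,0,0,0.8]
    - [0,0,0,0,0.8]
    - [0,0,0,0,0.8]
  newtons: 20

```text
time_s: 3.9
eef_pos: [0.6781, 0.0644, 0.1212]
tcp_rot: [-1.072, 2.95, -0.001]
contact_force: [-3.1, -1.6, 5.3]
width: 0.368
grip_force: 24.8
```

```bash
cat >> h.py <<'E'
AX=np.array([.5685,.0057]); R=.125; PARK=np.pi-.117
def pos(phi): return AX+R*np.array([np.cos(phi),np.sin(phi)])
def rows(start,phis,dz,cl):
    cur=np.array(start[:2])*100;out=[]
    for i,p in enumerate(phis):
        d=np.round((pos(p)*100-cur)/.05)*.05;cur=cur+d
        out.append([round(float(d[0]),2),round(float(d[1]),2),dz[i],0,cl[i]])
    print(out);print("end",cur,"phi",phis[-1]);return cur/100
E
python3 - <<'E'
from h import *
s=np.array([.678,.065]);d=s-AX;p=np.arctan2(d[1],d[0]);print(p,np.hypot(*d))
ph=p+np.cumsum(.015*np.arange(1,11));e=rows(s,ph,[0]*10,[.8]*10)
ph2=ph[-1]+np.cumsum([.15]*3+[.149]*7);rows(e,ph2,[0]*5+[1.5]*4+[0],[.8]+[0]*9)
E
```

```text
0.49633448955504184 0.12452606152930401
[[-0.05, 0.2, 0, 0, 0.8], [-0.2, 0.3, 0, 0, 0.8], [-0.3, 0.5, 0, 0, 0.8], [-0.4, 0.6, 0, 0, 0.8], [-0.6, 0.7, 0, 0, 0.8], [-0.8, 0.85, 0, 0, 0.8], [-1.0, 0.85, 0, 0, 0.8], [-1.25, 0.85, 0, 0, 0.8], [-1.5, 0.75, 0, 0, 0.8], [-1.75, 0.6, 0, 0, 0.8]]
end [59.95 12.7 ] phi 1.3213344895550418
[[-1.85, 0.3, 0, 0, 0.8], [-1.9, 0.05, 0, 0, 0], [-1.85, -0.25, 0, 0, 0], [-1.8, -0.5, 0, 0, 0], [-1.7, -0.75, 0, 0, 0], [-1.55, -1.0, 1.5, 0, 0], [-1.4, -1.25, 1.5, 0, 0], [-1.2, -1.4, 1.5, 0, 0], [-0.95, -1.6, 1.5, 0, 0], [-0.75, -1.7, 0, 0, 0]]
end [45.   4.6] phi 2.814334489555042
```

servo_tool:
  series:
    - [-0.05,0.2,0,0,0.8]
    - [-0.2,0.3,0,0,0.8]
    - [-0.3,0.5,0,0,0.8]
    - [-0.4,0.6,0,0,0.8]
    - [-0.6,0.7,0,0,0.8]
    - [-0.8,0.85,0,0,0.8]
    - [-1.0,0.85,0,0,0.8]
    - [-1.25,0.85,0,0,0.8]
    - [-1.5,0.75,0,0,0.8]
    - [-1.75,0.6,0,0,0.8]

```text
time_s: 4.9
eef_pos: [0.6, 0.1283, 0.1201]
tcp_rot: [-1.074, 2.948, -0.0]
contact_force: [1.7, -0.3, 4.7]
width: 0.367
grip_force: 25.4
```

servo_tool:
  series:
    - [-1.85,0.3,0,0,0.8]
    - [-1.9,0.05,0,0,0]
    - [-1.85,-0.25,0,0,0]
    - [-1.8,-0.5,0,0,0]
    - [-1.7,-0.75,0,0,0]
    - [-1.55,-1.0,1.5,0,0]
    - [-1.4,-1.25,1.5,0,0]
    - [-1.2,-1.4,1.5,0,0]
    - [-0.95,-1.6,1.5,0,0]
    - [-0.75,-1.7,0,0,0]

```text
time_s: 5.9
eef_pos: [0.4493, 0.0461, 0.1803]
tcp_rot: [-1.073, 2.95, 0.002]
contact_force: [0.4, 0.6, 0.7]
width: 1.003
grip_force: 0.0
```

```bash
cat >> h.py <<'E'
from scipy.optimize import minimize_scalar
def proj(c,P):
    T=np.linalg.inv(c["T"]);return cv2.projectPoints(np.array([P],float),cv2.Rodrigues(T[:3,:3])[0],T[:3,3],c["mtx"],np.array([c["k1"],0,0,0,0.]))[0][0,0]
def look(n):
    o=get_obs();c=camera(n);t=o["time_s"]
    cv2.imwrite(f"pics/{n}_{t:.2f}.png",c["color"])
    m=red(c["color"]);k,l,s,ce=cv2.connectedComponentsWithStats(m.astype(np.uint8))
    for i in range(1,k):
        if s[i,4]<6: continue
        P=atz(c,*ce[i],.135)[:2]-AX
        if abs(np.hypot(*P)-R)>.04: continue
        g=np.linspace(-np.pi,np.pi,721);E=[np.hypot(*(proj(c,[*pos(a),.135])-ce[i])) for a in g];j=int(np.argmin(E))
        print(f"{n} t={t:.3f} box{s[i].tolist()} phi={g[j]:.3f} err={E[j]:.1f}px r={np.hypot(*P):.3f} direct={np.arctan2(P[1],P[0]):.3f}")
    e=o["eef_pos"];d=e[:2]-AX;print("eef",np.round(e,4),"phi",round(float(np.arctan2(d[1],d[0])),3),"r",round(float(np.hypot(*d)),4),"w",o["width"])
E
python3 -c "
from h import *
look('side')"
```

```text
side t=5.900 box[307, 224, 10, 5, 24] phi=2.836 err=0.1px r=0.125 direct=2.837
eef [0.4493 0.0461 0.1803] phi 2.815 r 0.1259 w 1.0032430808585893
```

```bash
cat >> h.py <<'E'
def plan(p0,t0,w,a,n,lead=0.,tnow=None,dz=None,cl=None,z=None):
    o=get_obs();T=o["time_s"]+.1*np.arange(1,n+1)-t0+lead
    f=lambda T:p0+w*T-.5*a*T*T
    return rows(o["eef_pos"],f(T),dz or [0]*n,cl or [0]*n)
E
python3 -c "
from h import *
print(get_obs()['time_s']);plan(2.836,5.9,1.46,.12,8)"
```

```text
5.95
[[-0.35, -2.75, 0, 0, 0], [-0.05, -1.8, 0, 0, 0], [0.25, -1.75, 0, 0, 0], [0.45, -1.7, 0, 0, 0], [0.7, -1.6, 0, 0, 0], [0.9, -1.5, 0, 0, 0], [1.1, -1.3, 0, 0, 0], [1.25, -1.15, 0, 0, 0]]
end [49.00794892 -9.13926337] phi 4.033649999999999
```

servo_tool:
  series:
    - [-0.35,-2.75,0,0,0]
    - [-0.05,-1.8,0,0,0]
    - [0.25,-1.75,0,0,0]
    - [0.45,-1.7,0,0,0]
    - [0.7,-1.6,0,0,0]
    - [0.9,-1.5,0,0,0]
    - [1.1,-1.3,0,0,0]
    - [1.25,-1.15,0,0,0]

```text
time_s: 6.75
eef_pos: [0.4915, -0.09, 0.1775]
tcp_rot: [1.071, -2.951, -0.003]
contact_force: [0.8, -0.0, -0.2]
width: 0.998
grip_force: 0.0
```

```bash
python3 -c "
from h import *
look('side')"
```

```text
side t=6.750 box[355, 236, 9, 6, 17] phi=-2.190 err=0.8px r=0.122 direct=-2.184
eef [ 0.4915 -0.09    0.1775] phi -2.248 r 0.1228 w 0.9982206755346372
```

```bash
python3 -c "
from h import *
plan(4.09,6.75,1.45,.08,8)"
```

```text
[[2.6, -1.8, 0, 0, 0], [1.7, -0.6, 0, 0, 0], [1.75, -0.35, 0, 0, 0], [1.75, -0.05, 0, 0, 0], [1.75, 0.15, 0, 0, 0], [1.7, 0.4, 0, 0, 0], [1.65, 0.65, 0, 0, 0], [1.5, 0.85, 0, 0, 0]]
end [63.71067775 -9.86362317] phi 5.2936
```

servo_tool:
  series:
    - [2.6,-1.8,0,0,0]
    - [1.7,-0.6,0,0,0]
    - [1.75,-0.35,0,0,0]
    - [1.75,-0.05,0,0,0]
    - [1.75,0.15,0,0,0]
    - [1.7,0.4,0,0,0]
    - [1.65,0.65,0,0,0]
    - [1.5,0.85,0,0,0]

```text
time_s: 7.6
eef_pos: [0.6361, -0.0966, 0.1771]
tcp_rot: [1.071, -2.951, -0.003]
contact_force: [0.5, -0.3, 0.4]
width: 1.004
grip_force: 0.0
```

```bash
python3 -c "
from h import *
look('side')"
```

```text
side t=7.600 box[388, 218, 10, 5, 35] phi=-1.038 err=0.1px r=0.125 direct=-1.042
eef [ 0.6361 -0.0966  0.1771] phi -0.987 r 0.1226 w 1.0036512176019796
```

```bash
cat >> h.py <<'E'
from scipy.optimize import least_squares
K=1.8/1.0
def mod(x,t):  # ddphi=-s(K w+1)
    p,w,s=x;k=s*K;E=np.exp(-k*t);return p-t/K+(w+1/K)*(1-E)/k, (w+1/K)*E-1/K
def fit(D):
    D=np.array(D);t0=D[0,0]
    r=least_squares(lambda x:np.r_[(mod(x,D[:,0]-t0)[0]-D[:,1])/.015,(np.log(x[2]/.0345))/.35],[D[0,1],1.5,.0345])
    print("fit",np.round(r.x,4),"res",np.round(r.fun,2),"w now",mod(r.x,D[-1,0]-t0)[1])
    return lambda t:mod(r.x,t-t0)[0]
def plan2(D,n,dz=None,cl=None):
    f=fit(D);o=get_obs();print("now",o["time_s"])
    return rows(o["eef_pos"],f(o["time_s"]+.1*np.arange(1,n+1)),dz or [0]*n,cl or [0]*n)
D=[(5.05,1.546),(5.9,2.836),(6.75,4.093),(7.6,5.245)]
E
python3 -c "
from h import *
plan2(D,9)"
```

```text
fit [1.54   1.5864 0.0282] res [-0.4   0.91 -0.6   0.09 -0.57] w now 1.326209209821391
now 7.65
[[1.45, 0.8, 0, 0, 0], [1.15, 1.15, 0, 0, 0], [0.95, 1.3, 0, 0, 0], [0.8, 1.4, 0, 0, 0], [0.6, 1.5, 0, 0, 0], [0.4, 1.5, 0, 0, 0], [0.2, 1.6, 0, 0, 0], [0.0, 1.55, 0, 0, 0], [-0.15, 1.55, 0, 0, 0]]
end [69.16697389  2.82599898] phi 6.463811105324744
```

servo_tool:
  series:
    - [1.45,0.8,0,0,0]
    - [1.15,1.15,0,0,0]
    - [0.95,1.3,0,0,0]
    - [0.8,1.4,0,0,0]
    - [0.6,1.5,0,0,0]
    - [0.4,1.5,0,0,0]
    - [0.2,1.6,0,0,0]
    - [0.0,1.55,0,0,0]
    - [-0.15,1.55,0,0,0]

```text
time_s: 8.55
eef_pos: [0.69, 0.0278, 0.179]
tcp_rot: [-1.074, 2.952, 0.0]
contact_force: [0.1, 0.2, 0.1]
width: 0.996
grip_force: 0.0
```

```bash
python3 -c "
from h import *
look('side')"
```

```text
side t=8.550 box[367, 194, 9, 5, 35] phi=0.192 err=0.3px r=0.124 direct=0.184
eef [0.69   0.0278 0.179 ] phi 0.18 r 0.1235 w 0.9964992439578484
```

```bash
echo 'D.append((8.55,.19+2*np.pi))'>>h.py; python3 -c "
from h import *
plan2(D,10)"
```

```text
fit [1.5405 1.5829 0.0273] res [-0.37  0.83 -0.63  0.25 -0.08 -0.67] w now 1.2447958981789666
now 8.6
[[-0.5, 2.15, 0, 0, 0], [-0.65, 1.35, 0, 0, 0], [-0.8, 1.3, 0, 0, 0], [-0.95, 1.2, 0, 0, 0], [-1.05, 1.05, 0, 0, 0], [-1.2, 0.9, 0, 0, 0], [-1.3, 0.75, 0, 0, 0], [-1.35, 0.55, 0, 0, 0], [-1.35, 0.45, 0, 0, 0], [-1.45, 0.25, 0, 0, 0]]
end [58.37872634 12.96360192] phi 7.7309910458504785
```

servo_tool:
  series:
    - [-0.5,2.15,0,0,0]
    - [-0.65,1.35,0,0,0]
    - [-0.8,1.3,0,0,0]
    - [-0.95,1.2,0,0,0]
    - [-1.05,1.05,0,0,0]
    - [-1.2,0.9,0,0,0]
    - [-1.3,0.75,0,0,0]
    - [-1.35,0.55,0,0,0]
    - [-1.35,0.45,0,0,0]
    - [-1.45,0.25,0,0,0]

```text
time_s: 9.6
eef_pos: [0.583, 0.1262, 0.1792]
tcp_rot: [-1.073, 2.952, 0.0]
contact_force: [-0.0, 0.1, -0.6]
width: 0.998
grip_force: 0.0
```

```bash
python3 -c "
from h import *
look('side')"
```

```text
side t=9.600 box[318, 195, 10, 5, 27] phi=1.431 err=0.1px r=0.125 direct=1.435
eef [0.583  0.1262 0.1792] phi 1.451 r 0.1214 w 0.9975274417083115
```

```bash
echo 'D.append((9.6,1.432+2*np.pi))'>>h.py; python3 -c "
from h import *
plan2(D,10)"
```

```text
fit [1.539  1.5881 0.0283] res [-0.47  0.94 -0.49  0.25 -0.41  0.18 -0.57] w now 1.144941880031485
now 9.65
[[-1.7, 0.4, 0, 0, 0], [-1.4, -0.1, 0, 0, 0], [-1.4, -0.3, 0, 0, 0], [-1.3, -0.45, 0, 0, 0], [-1.25, -0.55, 0, 0, 0], [-1.2, -0.7, 0, 0, 0], [-1.05, -0.8, 0, 0, 0], [-1.0, -0.95, 0, 0, 0], [-0.85, -1.0, 0, 0, 0], [-0.8, -1.1, 0, 0, 0]]
end [46.18066227  7.10320013] phi 8.873161070699032
```

servo_tool:
  series:
    - [-1.7,0.4,0,0,0]
    - [-1.4,-0.1,0,0,0]
    - [-1.4,-0.3,0,0,0]
    - [-1.3,-0.45,0,0,0]
    - [-1.25,-0.55,0,0,0]
    - [-1.2,-0.7,0,0,0]
    - [-1.05,-0.8,0,0,0]
    - [-1.0,-0.95,0,0,0]
    - [-0.85,-1.0,0,0,0]
    - [-0.8,-1.1,0,0,0]

```text
time_s: 10.65
eef_pos: [0.464, 0.0695, 0.179]
tcp_rot: [-1.073, 2.952, -0.0]
contact_force: [0.5, -0.1, 0.0]
width: 1.0
grip_force: 0.0
```

```bash
python3 -c "
from h import *
look('side')"
```

```text
side t=10.650 box[303, 218, 10, 5, 25] phi=2.583 err=0.2px r=0.125 direct=2.583
eef [0.464  0.0695 0.179 ] phi 2.593 r 0.1224 w 1.0003664728940682
```

```bash
echo 'D.append((10.65,2.583+2*np.pi))'>>h.py; python3 -c "
from h import *
plan2(D,10)"
```

```text
fit [1.5382 1.5901 0.0286] res [-0.52  0.97 -0.43  0.3  -0.43  0.01  0.11 -0.54] w now 1.0533350770984955
now 10.7
[[-0.95, -1.4, 0, 0, 0], [-0.45, -1.2, 0, 0, 0], [-0.3, -1.25, 0, 0, 0], [-0.2, -1.25, 0, 0, 0], [-0.05, -1.3, 0, 0, 0], [0.1, -1.25, 0, 0, 0], [0.2, -1.2, 0, 0, 0], [0.3, -1.2, 0, 0, 0], [0.45, -1.15, 0, 0, 0], [0.5, -1.1, 0, 0, 0]]
end [45.88857241 -5.47443855] phi 9.92901870379773
```

servo_tool:
  series:
    - [-0.95,-1.4,0,0,0]
    - [-0.45,-1.2,0,0,0]
    - [-0.3,-1.25,0,0,0]
    - [-0.2,-1.25,0,0,0]
    - [-0.05,-1.3,0,0,0]
    - [0.1,-1.25,0,0,0]
    - [0.2,-1.2,0,0,0]
    - [0.3,-1.2,0,0,0]
    - [0.45,-1.15,0,0,0]
    - [0.5,-1.1,0,0,0]

```text
time_s: 11.7
eef_pos: [0.4611, -0.0537, 0.1789]
tcp_rot: [1.073, -2.953, 0.0]
contact_force: [-0.2, 0.7, 0.9]
width: 1.001
grip_force: 0.0
```

```bash
python3 -c "
from h import *
look('side')"
```

```text
side t=11.700 box[335, 235, 10, 6, 30] phi=-2.644 err=0.7px r=0.122 direct=-2.649
eef [ 0.4611 -0.0537  0.1789] phi -2.636 r 0.1227 w 1.0011934020080016
```

```bash
echo 'D.append((11.7,-2.645+4*np.pi))'>>h.py; python3 -c "
from h import *
plan2(D,10)"
```

```text
fit [1.5373 1.5919 0.0288] res [-0.58  0.99 -0.37  0.36 -0.41 -0.05 -0.08  0.15 -0.52] w now 0.9661364879091237
now 11.75
[[0.65, -1.45, 0, 0, 0], [0.8, -0.9, 0, 0, 0], [0.8, -0.85, 0, 0, 0], [0.9, -0.75, 0, 0, 0], [0.95, -0.65, 0, 0, 0], [1.0, -0.55, 0, 0, 0], [1.05, -0.45, 0, 0, 0], [1.1, -0.4, 0, 0, 0], [1.1, -0.25, 0, 0, 0], [1.1, -0.15, 0, 0, 0]]
end [ 55.62445918 -11.86592857] phi 10.89538330878872
```

servo_tool:
  series:
    - [0.65,-1.45,0,0,0]
    - [0.8,-0.9,0,0,0]
    - [0.8,-0.85,0,0,0]
    - [0.9,-0.75,0,0,0]
    - [0.95,-0.65,0,0,0]
    - [1.0,-0.55,0,0,0]
    - [1.05,-0.45,0,0,0]
    - [1.1,-0.4,0,0,0]
    - [1.1,-0.25,0,0,0]
    - [1.1,-0.15,0,0,0]

```text
time_s: 12.75
eef_pos: [0.5561, -0.1168, 0.1789]
tcp_rot: [1.073, -2.952, -0.0]
contact_force: [0.2, 0.1, -0.0]
width: 1.004
grip_force: 0.0
```

```bash
python3 -c "
from h import *
look('side')"
```

```text
side t=12.750 box[376, 230, 11, 7, 38] phi=-1.649 err=0.1px r=0.125 direct=-1.651
eef [ 0.5561 -0.1168  0.1789] phi -1.672 r 0.1231 w 1.0042957733692406
```

```bash
echo 'D.append((12.75,-1.65+4*np.pi))'>>h.py; python3 -c "
from h import *
plan2(D,10)"
```

```text
fit [1.5399 1.5876 0.0283] res [-0.41  0.96 -0.51  0.19 -0.54 -0.04  0.15  0.69 -0.49 -0.56] w now 0.8913809261838328
now 12.8
[[1.7, -0.2, 0, 0, 0], [1.1, 0.1, 0, 0, 0], [1.05, 0.15, 0, 0, 0], [1.05, 0.3, 0, 0, 0], [1.0, 0.35, 0, 0, 0], [0.95, 0.45, 0, 0, 0], [0.9, 0.55, 0, 0, 0], [0.9, 0.55, 0, 0, 0], [0.8, 0.7, 0, 0, 0], [0.7, 0.7, 0, 0, 0]]
end [65.88753547 -8.04365   ] phi 11.8050320895314
```

servo_tool:
  series:
    - [1.7,-0.2,0,0,0]
    - [1.1,0.1,0,0,0]
    - [1.05,0.15,0,0,0]
    - [1.05,0.3,0,0,0]
    - [1.0,0.35,0,0,0]
    - [0.95,0.45,0,0,0]
    - [0.9,0.55,0,0,0]
    - [0.9,0.55,0,0,0]
    - [0.8,0.7,0,0,0]
    - [0.7,0.7,0,0,0]

```text
time_s: 13.8
eef_pos: [0.6573, -0.0794, 0.1789]
tcp_rot: [1.073, -2.952, -0.0]
contact_force: [-0.2, 0.5, -0.4]
width: 0.999
grip_force: 0.0
```

```bash
python3 -c "
from h import *
look('side')"
```

```text
side t=13.800 box[388, 210, 9, 6, 39] phi=-0.733 err=0.3px r=0.124 direct=-0.740
eef [ 0.6573 -0.0794  0.1789] phi -0.764 r 0.123 w 0.9989479024736815
```

```bash
echo 'D.append((13.8,-.735+4*np.pi))'>>h.py; python3 -c "
from h import *
plan2(D,10)"
```

```text
fit [1.5433 1.583  0.0279] res [-0.18  0.97 -0.65 -0.02 -0.74 -0.14  0.23  1.03  0.18 -0.7  -0.6 ] w now 0.8218287809434395
now 13.85
[[1.2, 1.1, 0, 0, 0], [0.55, 0.85, 0, 0, 0], [0.5, 0.9, 0, 0, 0], [0.4, 0.9, 0, 0, 0], [0.35, 0.9, 0, 0, 0], [0.25, 0.95, 0, 0, 0], [0.15, 0.95, 0, 0, 0], [0.1, 0.95, 0, 0, 0], [0.05, 0.95, 0, 0, 0], [-0.05, 0.95, 0, 0, 0]]
end [69.30191623  1.55679688] phi 12.646327015672313
```

servo_tool:
  series:
    - [1.2,1.1,0,0,0]
    - [0.55,0.85,0,0,0]
    - [0.5,0.9,0,0,0]
    - [0.4,0.9,0,0,0]
    - [0.35,0.9,0,0,0]
    - [0.25,0.95,0,0,0]
    - [0.15,0.95,0,0,0]
    - [0.1,0.95,0,0,0]
    - [0.05,0.95,0,0,0]
    - [-0.05,0.95,0,0,0]

```text
time_s: 14.85
eef_pos: [0.6916, 0.0146, 0.179]
tcp_rot: [-1.073, 2.953, 0.0]
contact_force: [0.2, 0.3, -0.4]
width: 1.005
grip_force: 0.0
```

```bash
python3 -c "
from h import *
look('side')"
```

```text
side t=14.850 box[370, 195, 9, 5, 35] phi=0.096 err=0.3px r=0.126 direct=0.095
eef [0.6916 0.0146 0.179 ] phi 0.072 r 0.1235 w 1.0050393032095764
```

```bash
echo 'D.append((14.85,.096+4*np.pi))'>>h.py; python3 -c "
from h import *
D=D[4:]
plan2(D,10,[0,-1.5,-1.5,-1.5,-1.4,0,0,0,0,0],[0,0,0,0,0,.3,.5,.8,.8,.8])"
```

```text
fit [6.4739 1.2234 0.0263] res [ 0.05 -0.16 -0.19  0.56 -0.02 -0.34  0.11 -0.77] w now 0.7644554528104666
now 14.9
[[-0.1, 1.6, 0, 0, 0], [-0.2, 0.9, -1.5, 0, 0], [-0.3, 0.9, -1.5, 0, 0], [-0.35, 0.85, -1.5, 0, 0], [-0.45, 0.8, -1.4, 0, 0], [-0.45, 0.75, 0, 0, 0.3], [-0.55, 0.75, 0, 0, 0.5], [-0.55, 0.7, 0, 0, 0.8], [-0.6, 0.65, 0, 0, 0.8], [-0.65, 0.6, 0, 0, 0.8]]
end [64.95554306 10.11032464] phi 13.432746073375881
```

servo_tool:
  series:
    - [-0.1,1.6,0,0,0]
    - [-0.2,0.9,-1.5,0,0]
    - [-0.3,0.9,-1.5,0,0]
    - [-0.35,0.85,-1.5,0,0]
    - [-0.45,0.8,-1.4,0,0]
    - [-0.45,0.75,0,0,0.3]
    - [-0.55,0.75,0,0,0.5]
    - [-0.55,0.7,0,0,0.8]
    - [-0.6,0.65,0,0,0.8]
    - [-0.65,0.6,0,0,0.8]
  newtons: 20

```text
time_s: 15.9
eef_pos: [0.6505, 0.0993, 0.1213]
tcp_rot: [-1.073, 2.949, -0.002]
contact_force: [1.9, -1.3, 2.0]
width: 0.369
grip_force: 21.7
```

```bash
python3 -c "
from h import *
o=get_obs();e=o['eef_pos'];d=e[:2]-AX;p=np.arctan2(d[1],d[0]);print(p,e,o['width'],o['grip_force'])
st=np.r_[np.full(10,.07),np.full(10,.065)];
rest=PARK-p;s=np.r_[np.full(27,1.),np.linspace(.9,.1,7)];ph=p+np.cumsum(s)/s.sum()*rest;print(rest/s.sum())
c=e
for i in range(0,34,10): c=rows(c,ph[i:i+10],[0]*10,[.8]*10)
"
```

```text
0.8511183584273627 [0.65051616 0.09927252 0.12127064] 0.36867513857541445 21.736743450164795
0.07126145230040754
[[-0.65, 0.6, 0, 0, 0.8], [-0.75, 0.5, 0, 0, 0.8], [-0.75, 0.5, 0, 0, 0.8], [-0.8, 0.4, 0, 0, 0.8], [-0.8, 0.35, 0, 0, 0.8], [-0.85, 0.25, 0, 0, 0.8], [-0.85, 0.25, 0, 0, 0.8], [-0.9, 0.15, 0, 0, 0.8], [-0.85, 0.1, 0, 0, 0.8], [-0.9, 0.05, 0, 0, 0.8]]
end [56.95161556 13.07725203] phi 1.5637328814314382
[[-0.9, -0.05, 0, 0, 0.8], [-0.9, -0.05, 0, 0, 0.8], [-0.85, -0.15, 0, 0, 0.8], [-0.9, -0.25, 0, 0, 0.8], [-0.85, -0.25, 0, 0, 0.8], [-0.8, -0.35, 0, 0, 0.8], [-0.8, -0.4, 0, 0, 0.8], [-0.75, -0.45, 0, 0, 0.8], [-0.75, -0.5, 0, 0, 0.8], [-0.7, -0.55, 0, 0, 0.8]]
end [48.75161556 10.07725203] phi 2.276347404435514
[[-0.65, -0.6, 0, 0, 0.8], [-0.65, -0.65, 0, 0, 0.8], [-0.55, -0.7, 0, 0, 0.8], [-0.5, -0.7, 0, 0, 0.8], [-0.45, -0.75, 0, 0, 0.8], [-0.4, -0.8, 0, 0, 0.8], [-0.35, -0.85, 0, 0, 0.8], [-0.3, -0.75, 0, 0, 0.8], [-0.15, -0.65, 0, 0, 0.8], [-0.15, -0.55, 0, 0, 0.8]]
end [44.60161556  3.07725203] phi 2.939078910829304
[[-0.1, -0.45, 0, 0, 0.8], [-0.05, -0.3, 0, 0, 0.8], [-0.0, -0.2, 0, 0, 0.8], [-0.0, -0.1, 0, 0, 0.8]]
end [44.45161556  2.02725203] phi 3.0245926535897922
```

Gripped. Driving it round to the pointer, slowing at the end.

servo_tool:
  series:
    - [-0.65,0.6,0,0,0.8]
    - [-0.75,0.5,0,0,0.8]
    - [-0.75,0.5,0,0,0.8]
    - [-0.8,0.4,0,0,0.8]
    - [-0.8,0.35,0,0,0.8]
    - [-0.85,0.25,0,0,0.8]
    - [-0.85,0.25,0,0,0.8]
    - [-0.9,0.15,0,0,0.8]
    - [-0.85,0.1,0,0,0.8]
    - [-0.9,0.05,0,0,0.8]

```text
time_s: 16.9
eef_pos: [0.568, 0.1302, 0.1201]
tcp_rot: [-1.073, 2.952, -0.001]
contact_force: [3.5, -2.4, 5.6]
width: 0.368
grip_force: 23.1
```

servo_tool:
  series:
    - [-0.9,-0.05,0,0,0.8]
    - [-0.9,-0.05,0,0,0.8]
    - [-0.85,-0.15,0,0,0.8]
    - [-0.9,-0.25,0,0,0.8]
    - [-0.85,-0.25,0,0,0.8]
    - [-0.8,-0.35,0,0,0.8]
    - [-0.8,-0.4,0,0,0.8]
    - [-0.75,-0.45,0,0,0.8]
    - [-0.75,-0.5,0,0,0.8]
    - [-0.7,-0.55,0,0,0.8]

```text
time_s: 17.9
eef_pos: [0.4853, 0.101, 0.1197]
tcp_rot: [1.073, -2.952, -0.004]
contact_force: [-0.8, 6.5, 4.2]
width: 0.369
grip_force: 22.9
```

servo_tool:
  series:
    - [-0.65,-0.6,0,0,0.8]
    - [-0.65,-0.65,0,0,0.8]
    - [-0.55,-0.7,0,0,0.8]
    - [-0.5,-0.7,0,0,0.8]
    - [-0.45,-0.75,0,0,0.8]
    - [-0.4,-0.8,0,0,0.8]
    - [-0.35,-0.85,0,0,0.8]
    - [-0.3,-0.75,0,0,0.8]
    - [-0.15,-0.65,0,0,0.8]
    - [-0.15,-0.55,0,0,0.8]

```text
time_s: 18.9
eef_pos: [0.4331, 0.0294, 0.1169]
tcp_rot: [1.061, -2.933, -0.013]
contact_force: [-35.2, 11.3, 24.8]
width: 0.321
grip_force: 20.6
```

servo_tool:
  series:
    - [-0.1,-0.45,0,0,0.8]
    - [-0.05,-0.3,0,0,0.8]
    - [0,-0.2,0,0,0.8]
    - [0,-0.1,0,0,0.8]
    - [0,0,0,0,0.8]
    - [0,0,0,0,0.8]
    - [0,0,0,0,0.8]

```text
time_s: 19.6
eef_pos: [0.4297, 0.0179, 0.1169]
tcp_rot: [1.06, -2.929, -0.012]
contact_force: [-40.1, 7.8, 30.3]
width: 0.304
grip_force: 22.2
```

```bash
python3 -c "
from h import *
look('side');look('top');print(get_obs()['contact_force'])
a=np.hstack([cv2.imread('pics/'+f)[y:y+180,x:x+200] for f,y,x in (('side_19.60.png',150,240),('top_19.65.png',150,220))])
cv2.imwrite('pics/park.png',cv2.resize(a,None,fx=2,fy=2))"; ls pics
```

```text
side t=19.600 box[311, 226, 7, 6, 21] phi=2.967 err=1.0px r=0.121 direct=2.951
side t=19.600 box[309, 228, 4, 3, 9] phi=2.889 err=2.7px r=0.134 direct=2.931
eef [0.4297 0.0179 0.1169] phi 3.054 r 0.1393 w 0.3038331917228058
eef [0.4298 0.0179 0.1169] phi 3.054 r 0.1393 w 0.30455748389393306
[-39.24665853   8.08929332  30.57580805]
park.png
s1.png
s1c.png
side0.png
side_10.65.png
side_11.70.png
side_12.75.png
side_13.80.png
side_14.85.png
side_19.60.png
side_5.90.png
side_6.75.png
side_7.60.png
side_8.55.png
side_9.60.png
t0c.png
t0d.png
top0.png
top_19.65.png
```

View pics/park.png

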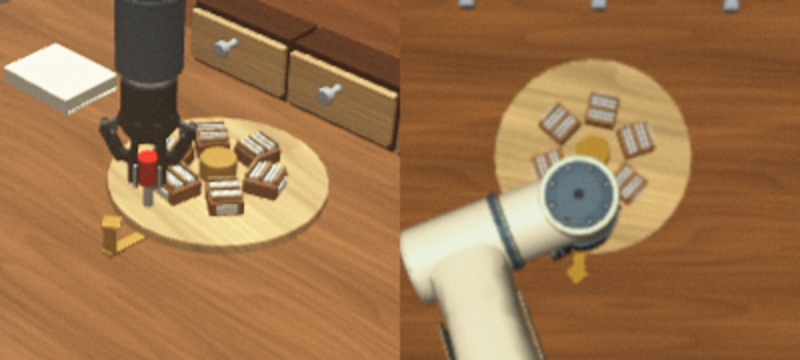

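```bash
python3 -c "
from h import *
a=cv2.imread('pics/side_19.60.png')[170:290,270:390]
cv2.imwrite('pics/z1.png',cv2.resize(a,None,fx=5,fy=5,interpolation=2))
c=camera('side');import math
for P in ([*pos(PARK),.135],[*pos(PARK),.0],[.4297,.0179,.117],[.4297,.0179,.098]): print((proj(c,P)-[270,170])*5)
print(get_obs()['joint_torque'],get_obs()['q'])"
```

```text
[229.90452862 299.20845859]
[230.74063413 491.00454159]
[214.71205284 338.402348  ]
[214.93666564 366.2322861 ]
[ -4.8139751  -16.60839915  28.34749997  10.03872871  11.40897006
  -0.65173421] [ 0.40127434  0.12906368 -0.40223363 -0.01018479 -1.06613624 -1.27268998]
```

View pics/z1.png

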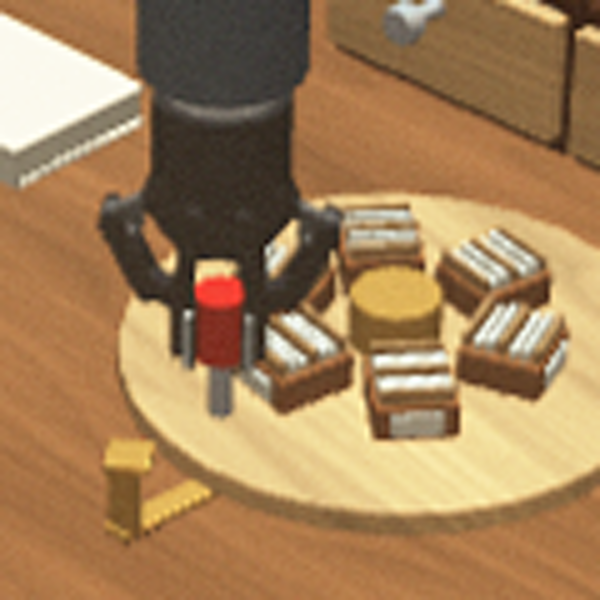

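servo_tool:
  series:
    - [-0.5,0,0.4,0,0.8]
    - [-0.5,0,0.4,0,0.8]
    - [0,0,0.4,0,0.8]

```text
time_s: 20.05
eef_pos: [0.4314, 0.0191, 0.1311]
tcp_rot: [1.071, -2.949, -0.001]
contact_force: [0.0, -0.1, -0.2]
width: 0.199
grip_force: 0.0
```

servo_tool:
  series:
    - [0,0,2.5,0,0.8]
    - [0,0,2.5,0,0]

```text
time_s: 20.25
eef_pos: [0.433, 0.0194, 0.1823]
tcp_rot: [1.072, -2.951, 0.0]
contact_force: [0.3, 0.9, 0.6]
width: 0.35
grip_force: 0.0
```

```bash
python3 -c "
from h import *
look('side');look('side');print(get_obs()['contact_force'])
t=get_obs()['time_s']-.05
a=cv2.imread(f'pics/side_{t:.2f}.png')[160:290,270:400]
cv2.imwrite('pics/z2.png',cv2.resize(a,None,fx=4,fy=4,interpolation=2))"
```

```text
side t=20.250 box[308, 222, 7, 5, 14] phi=2.775 err=1.4px r=0.120 direct=2.753
side t=20.250 box[305, 224, 6, 4, 10] phi=2.749 err=3.0px r=0.135 direct=2.796
eef [0.433  0.0194 0.1823] phi 3.041 r 0.1361 w 0.34958637574077667
side t=20.300 box[305, 222, 10, 5, 22] phi=2.740 err=0.1px r=0.125 direct=2.738
eef [0.4357 0.0197 0.187 ] phi 3.037 r 0.1335 w 0.4422499237024189
[ 1.00360691  0.27644685 -0.12861572]
```

View pics/z2.png

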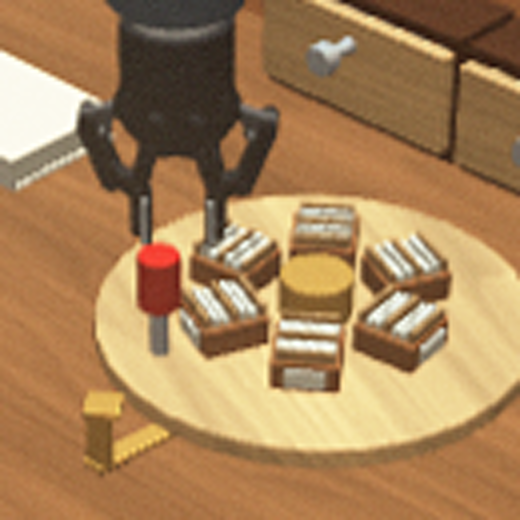

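servo_tool:
  series:
    - [0,0,0,-7.8,0]
    - [0,0,0,-7.8,0]
    - [0,0,0,-7.8,0]
    - [0,0,0,-7.8,0]
    - [0,0,0,-7.8,0]
    - [0,0,0,-7.8,0]

```text
time_s: 20.95
eef_pos: [0.4334, 0.0196, 0.1814]
tcp_rot: [-0.198, -3.134, 0.0]
contact_force: [-0.2, -0.4, -0.8]
width: 0.998
grip_force: 0.0
```

```bash
python3 -c "
from h import *
look('side')"
```

```text
side t=20.950 box[307, 216, 5, 5, 10] phi=2.522 err=2.1px r=0.119 direct=2.504
eef [0.4334 0.0196 0.1814] phi 3.039 r 0.1359 w 0.9984912176751235
```

servo_tool:
  series:
    - [1.3,2,0,0,0]
    - [1.3,2,0,0,0]
    - [1.3,2,0,0,0]
    - [1.3,2,0,0,0]

```text
time_s: 21.4
eef_pos: [0.4859, 0.1004, 0.1815]
tcp_rot: [-0.184, -3.135, 0.0]
contact_force: [0.9, -0.0, 1.3]
width: 1.002
grip_force: 0.0
```

```bash
python3 -c "
from h import *
look('side');look('side')"
```

```text
side t=21.400 box[302, 212, 9, 4, 13] phi=2.330 err=0.9px r=0.128 direct=2.332
eef [0.4859 0.1004 0.1815] phi 2.288 r 0.1257 w 1.002348369090582
side t=21.450 box[305, 213, 3, 3, 6] phi=2.330 err=0.6px r=0.127 direct=2.329
eef [0.4878 0.1027 0.1812] phi 2.265 r 0.1262 w 1.0012215922929322
```

```bash
python3 -c "
from h import *
plan(2.33,21.42,-.36,-.04,10,dz=[0,-1.3,-1.3,-1.3,-1.2,0,0,0,0,0],cl=[0]*5+[.3,.5,.8,.8,.8])"
```

```text
[[0.2, 0.05, 0, 0, 0], [0.3, 0.25, -1.3, 0, 0], [0.35, 0.25, -1.3, 0, 0], [0.35, 0.25, -1.3, 0, 0], [0.4, 0.25, -1.2, 0, 0], [0.35, 0.2, 0, 0, 0.3], [0.35, 0.2, 0, 0, 0.5], [0.35, 0.2, 0, 0, 0.8], [0.4, 0.15, 0, 0, 0.8], [0.35, 0.15, 0, 0, 0.8]]
end [52.06344439 12.09090013] phi 1.9645280000000007
```

servo_tool:
  series:
    - [0.2,0.05,0,0,0]
    - [0.3,0.25,-1.3,0,0]
    - [0.35,0.25,-1.3,0,0]
    - [0.35,0.25,-1.3,0,0]
    - [0.4,0.25,-1.2,0,0]
    - [0.35,0.2,0,0,0.3]
    - [0.35,0.2,0,0,0.5]
    - [0.35,0.2,0,0,0.8]
    - [0.4,0.15,0,0,0.8]
    - [0.35,0.15,0,0,0.8]
  newtons: 20

```text
time_s: 22.5
eef_pos: [0.5201, 0.1234, 0.1323]
tcp_rot: [0.187, 3.134, 0.012]
contact_force: [-5.1, 12.2, 4.1]
width: 0.366
grip_force: 23.2
```

```bash
python3 -c "
from h import *
look('side')
o=get_obs();e=o['eef_pos'];d=e[:2]-AX;p=np.arctan2(d[1],d[0]);print(p,e,o['width'],o['grip_force'],o['contact_force'],o['q'])
s=np.r_[np.linspace(.1,1,6),np.full(14,1.),np.linspace(.9,.1,8)];ph=p+np.cumsum(s)/s.sum()*(PARK-p);print((PARK-p)/s.sum())
c=e
for i in range(0,28,7): c=rows(c,ph[i:i+7],[0]*10,[.8]*10)
"
```

```text
side t=22.500 box[305, 203, 5, 5, 14] phi=1.972 err=2.3px r=0.133 direct=1.937
eef [0.5201 0.1234 0.1323] phi 1.961 r 0.1272 w 0.3662580206033628
1.9548541960385977 [0.52083133 0.12365509 0.13228155] 0.36311630557469066 23.254929184913635 [-4.68516876 12.64442818  4.87716211] [ 0.52231429  0.28946081 -0.15073599 -0.00558364 -1.124119   -2.2097269 ]
0.050222462795830765
[[0.05, -0.25, 0, 0, 0.8], [-0.2, -0.05, 0, 0, 0.8], [-0.25, -0.1, 0, 0, 0.8], [-0.35, -0.2, 0, 0, 0.8], [-0.45, -0.2, 0, 0, 0.8], [-0.55, -0.35, 0, 0, 0.8], [-0.55, -0.35, 0, 0, 0.8]]
end [49.78313285 10.86550872] phi 2.17081078606067
[[-0.5, -0.35, 0, 0, 0.8], [-0.5, -0.4, 0, 0, 0.8], [-0.45, -0.4, 0, 0, 0.8], [-0.45, -0.45, 0, 0, 0.8], [-0.45, -0.45, 0, 0, 0.8], [-0.4, -0.5, 0, 0, 0.8], [-0.35, -0.5, 0, 0, 0.8]]
end [46.68313285  7.81550872] phi 2.5223680256314855
[[-0.35, -0.5, 0, 0, 0.8], [-0.35, -0.55, 0, 0, 0.8], [-0.3, -0.55, 0, 0, 0.8], [-0.25, -0.55, 0, 0, 0.8], [-0.25, -0.6, 0, 0, 0.8], [-0.2, -0.6, 0, 0, 0.8], [-0.15, -0.55, 0, 0, 0.8]]
end [44.83313285  3.91550872] phi 2.8689030189227176
[[-0.15, -0.45, 0, 0, 0.8], [-0.1, -0.4, 0, 0, 0.8], [-0.05, -0.35, 0, 0, 0.8], [-0.05, -0.3, 0, 0, 0.8], [-0.0, -0.2, 0, 0, 0.8], [-0.05, -0.1, 0, 0, 0.8], [0.0, -0.1, 0, 0, 0.8]]
end [44.43313285  2.01550872] phi 3.024592653589793
```

servo_tool:
  series:
    - [0,0.1,0,0,0.8]
    - [-0.2,0,0,0,0.8]
    - [-0.25,-0.1,0,0,0.8]
    - [-0.35,-0.2,0,0,0.8]
    - [-0.45,-0.2,0,0,0.8]
    - [-0.55,-0.35,0,0,0.8]
    - [-0.55,-0.35,0,0,0.8]

```text
time_s: 23.25
eef_pos: [0.4965, 0.1134, 0.1322]
tcp_rot: [0.186, 3.134, 0.015]
contact_force: [-7.8, 19.2, 5.6]
width: 0.368
grip_force: 23.7
```

servo_tool:
  series:
    - [-0.5,-0.35,0,0,0.8]
    - [-0.5,-0.4,0,0,0.8]
    - [-0.45,-0.4,0,0,0.8]
    - [-0.45,-0.45,0,0,0.8]
    - [-0.45,-0.45,0,0,0.8]
    - [-0.4,-0.5,0,0,0.8]
    - [-0.35,-0.5,0,0,0.8]

```text
time_s: 23.95
eef_pos: [0.4627, 0.0807, 0.1317]
tcp_rot: [-0.187, -3.132, -0.008]
contact_force: [-11.7, 11.2, 9.6]
width: 0.366
grip_force: 24.0
```

servo_tool:
  series:
    - [-0.45,-0.45,0,0,0.8]
    - [-0.45,-0.5,0,0,0.8]
    - [-0.35,-0.5,0,0,0.8]
    - [-0.3,-0.55,0,0,0.8]
    - [-0.25,-0.6,0,0,0.8]
    - [-0.2,-0.6,0,0,0.8]
    - [-0.15,-0.55,0,0,0.8]

```text
time_s: 24.65
eef_pos: [0.444, 0.0398, 0.1315]
tcp_rot: [0.187, 3.135, 0.0]
contact_force: [-1.8, 3.4, 7.0]
width: 0.365
grip_force: 23.7
```

servo_tool:
  series:
    - [-0.15,-0.45,0,0,0.8]
    - [-0.1,-0.4,0,0,0.8]
    - [-0.05,-0.35,0,0,0.8]
    - [-0.05,-0.3,0,0,0.8]
    - [0,-0.2,0,0,0.8]
    - [0,-0.1,0,0,0.8]
    - [0,0,0,0,0.8]
    - [0,0,0,0,0.8]

```text
time_s: 25.45
eef_pos: [0.4403, 0.0218, 0.1313]
tcp_rot: [0.188, 3.136, -0.001]
contact_force: [-1.1, 2.5, 5.7]
width: 0.364
grip_force: 23.9
```

```bash
python3 -c "
from h import *
look('side')
a=cv2.imread('pics/side_25.45.png')[160:290,270:400]
cv2.imwrite('pics/z3.png',cv2.resize(a,None,fx=4,fy=4,interpolation=2))"; ls pics|tail -8
```

```text
side t=25.450 box[311, 227, 5, 6, 21] phi=2.958 err=1.2px r=0.129 direct=2.975
eef [0.4403 0.0218 0.1313] phi 3.017 r 0.1292 w 0.3639334789523998
side_9.60.png
t0c.png
t0d.png
top0.png
top_19.65.png
z1.png
z2.png
z3.png
```

View pics/z3.png

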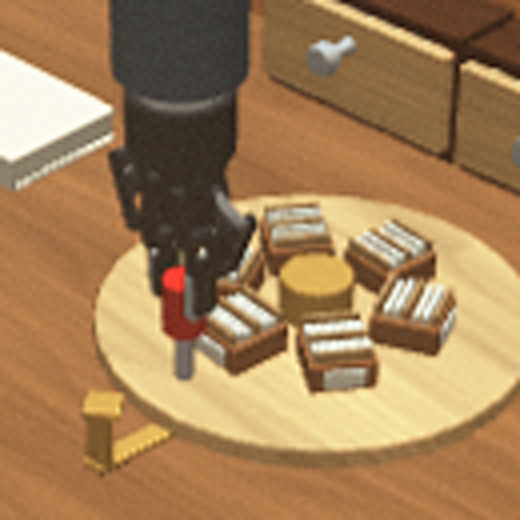

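servo_tool:
  series:
    - [0,0,0,0,0.5]
    - [0,0,0,0,0.3]
    - [0,0,0,0,0]
    - [0,0,0,0,0]
    - [0,0,0,0,0]
    - [0,0,1.5,0,0]
    - [0,0,2.5,0,0]
    - [0,0,3,0,0]
    - [0,0,3,0,0]
    - [0,0,3,0,0]

```text
time_s: 26.5
eef_pos: [0.4399, 0.0222, 0.2622]
tcp_rot: [-0.188, -3.136, 0.0]
contact_force: [0.1, 1.1, -0.2]
width: 0.998
grip_force: 0.0
```

```bash
python3 -c "
from h import *
look('side');[camera('side') for _ in range(8)];look('side')
t=get_obs()['time_s']-.05
a=cv2.imread(f'pics/side_{t:.2f}.png')[160:290,270:400]
cv2.imwrite('pics/z4.png',cv2.resize(a,None,fx=4,fy=4,interpolation=2))"
```

```text
side t=26.500 box[316, 227, 5, 6, 13] phi=3.072 err=1.8px r=0.118 direct=3.036
eef [0.4399 0.0222 0.2622] phi 3.014 r 0.1297 w 0.9981125334210486
side t=26.950 box[316, 227, 5, 5, 11] phi=3.063 err=1.8px r=0.118 direct=3.033
eef [0.4397 0.0222 0.26  ] phi 3.014 r 0.1298 w 1.0015622944824267
```

View pics/z4.png

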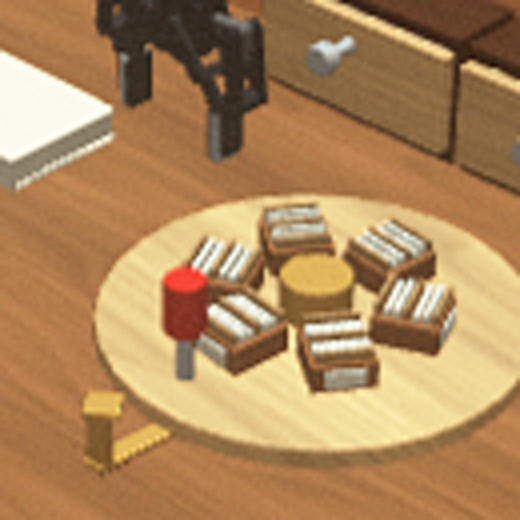

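servo_tool:
  series:
    - [0,0,0,0,0]
    - [0,0,0,0,0]
    - [0,0,0,0,0]
    - [0,0,0,0,0]
    - [0,0,0,0,0]
    - [0,0,0,0,0]
    - [0,0,0,0,0]
    - [0,0,0,0,0]
    - [0,0,0,0,0]
    - [0,0,0,0,0]

```text
time_s: 28.0
eef_pos: [0.4402, 0.0223, 0.261]
tcp_rot: [0.188, 3.136, -0.0]
contact_force: [0.5, -0.0, -0.3]
width: 0.999
grip_force: 0.0
```

```bash
python3 -c "
from h import *
look('side');t=get_obs()['time_s']-.05
a=cv2.imread('pics/side_26.95.png',0)[215:260,300:400].astype(np.float32);b=cv2.imread(f'pics/side_{t:.2f}.png',0)[215:260,300:400].astype(np.float32)
print('shift px',cv2.phaseCorrelate(a,b),abs(a-b).mean())
if abs(a-b).mean()<6: print(close_job())"
```

```text
side t=28.000 box[317, 227, 4, 4, 8] phi=3.063 err=2.5px r=0.115 direct=3.019
eef [0.4402 0.0223 0.261 ] phi 3.013 r 0.1294 w 0.9988368996486893
shift px ((0.029077942971767357, 0.481027323068421), 0.9875264110565185) 2.0244443
the job is handed in; nothing more can be done
None
```

I handed in the job at 28 s: the carousel coasted about 9 s from roughly 1.5 rad/s with the gripper over the knob, was caught on a second try after the first grip slipped (about 50 N at the wrist, probably a finger on a card tray), and stands still, released, within a few mm of the pointer by camera; no verdict came back, and I did not re-measure the other things on the desk.

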